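Slide the bamboo box under the low shelf

TASK

Put the lower of the two bamboo boxes away under the shelf of the white unit: slide it lengthwise and flat into the open space beside the closed tilt-out bin, straight in, until it is fully home against the wooden rail inside. Let go of it, leave the bin shut, and leave everything else where it stands.

Things in the scene. Friction and masses are not known exactly. Their poses are not given: they have to be found in the camera images.
- low_box: the box to put away: closed bamboo box, solid, 160 mm long (its x) by 66 mm wide (its y) by 42 mm high, 0.15 to 0.31 kg (pushing it along the table takes up to about 8 N), lid flush and not to be opened; lies flat on the table. Origin: centre of its underside, z up. Either end may go in first
- tall_box: a bamboo box of the same 160 by 66 mm plan but 78 mm high, too tall for the shelf; leave it. Origin: centre of its underside, x along its length
- unit: fixed white laminate unit foot: shelf board 348 mm wide (y), 230 deep (x), underside 56 mm and top 72 mm above the table, on three 16 mm full-depth upright panels: two bays 150 mm wide inside, centred at y = +83 and -83 mm, floored by the table. Origin: on the table, middle of the front edge (robot side); x points into the unit. The things on the shelf are at least 90 mm behind the front edge
- rail: fixed wooden stop rail, 30 mm high, across the open bay (left or right varies). Origin: on the table at the middle of that bay's mouth, directly under the shelf's front edge; x points straight into the bay. The rail's front face is at x = 150 mm, so the box fully home has its centre at x = 70 mm and still shows 10 mm in front of the shelf
- bin_lip (a point): the front edge of the pull lip of the white plastic tilt-out bin that fills the other bay; the lip is 70 mm wide, 4 mm thick, 50 mm above the table and sticks out 14 mm in front of the shelf's edge
- bin_front (a joint): tilt of the bin's front about its lower edge (rad): 0 closed, grows as the top tips out towards the robot, up to 0.7; light friction only
- ladle: spare sauna ladle, steel bowl and wooden handle, 270 mm long, on the shelf; origin under its bowl
- nail_brush: bamboo nail brush 90 by 36 by 28 mm, on the shelf; origin at the centre of its underside
- comb: white plastic comb 150 by 35 by 6 mm, on the shelf; origin at the centre of its underside
- jar_low: lower of two stacked empty white ceramic jars, 68 mm across and 60 mm high, on the shelf; origin at the centre of its underside
- jar_high: upper jar of the stack, the same size; origin at the centre of its underside, 132 mm above the table
- soap_dish: white ceramic soap dish, 100 mm across and 22 mm high, on the table right of the unit; origin at the centre of its underside
- wash_bottle: white wash bottle, 64 mm across and 170 mm high, on the table left of the unit; origin at the centre of its underside
Mind the look-alikes: they are no part of the job. Leave any yellow look-alike of the low_box alone.

How it is judged:
By the outcome, as a careful person would: the job done as asked, in the order asked, and still so for the second after the job is handed in, with the robot touching nothing.
It also fails if it takes over 58 s, if anything falls off the work surface, if the arm or the gripper's body presses on something with over 40 N, if the wrist force passes 120 N, or if a joint passes its speed limit or range.

ROBOT

A 7-joint arm with a two-finger parallel gripper is mounted at the origin on the work surface. World frame = base frame: x ahead of the robot, y to its left, z up, the work surface at z = 0. Lengths are in m, angles in rad, forces in N, time in s.
With the tool pointing down it reaches from about 0.4 to 0.75 m from the base axis. Payload 19.5 kg.
Tool frame: the origin (TCP) lies on the centre line of the jaws, within the pads' length; the fingertips stand ctrl.finger_overhang ahead of it and the grasp point (between the pads) lies 3 mm ahead of it (ctrl.finger_overhang is the distance from the TCP to the fingertips, in m); z points along the fingers, y is the line along which they close (so a half turn about z gives the same grasp; the last joint's range is limited). The gripper opens to 85 mm and grips with 20 to 120 N. Pads are 22 mm wide; open, the fingers measure 114 mm over their backs; the gripper's body (76 mm by 85 mm) begins 54 mm behind the grasp point. The pads swing forward as they close: fully open they stand 13 mm farther back than shut.
Start: joints at [1.171, 0.707, -0.028, 1.485, 0.022, 0.951, -0.075], TCP at [0.201, -0.539, 0.253] pointing down, gripper open.
Joint ranges: [-2.71, 2.71], [-0.32, 2.16], [-1.57, 1.52], [0, 2.45], [-1.46, 4.6], [0, 2.02], [-2.83, 2.83]. Speed limits (rad/s): [1.89, 1.89, 2.57, 2.57, 3.01, 3.01, 3.01].

INTERFACE

Orientations are given as a 3x3 rotation matrix whose columns are the frame's x, y, z axes.
In Python, from plant import readout, grab_frame, get_calibration, ctrl gives the robot as it stands. The module is installed in compiled form; this text tells all that it offers.
- The arm moves only by the tool apply_moves, never from a script. Its argument "steps" is a list of rows, each an object with "dp": the shift along the world's x, y, z in units of 40 mm (1.0 is 40 mm), a list of three; "angular": the turn, a rotation vector about the world's x, y, z in degrees, a list of three; "claw": the opening in per cent of the stroke, from 0 (shut) to 100 (fully open). A call has 1 to 20 rows; each row is the pose to reach, as a shift and turn from the pose commanded when the call began; what a row does not reach only later rows make up. A row lasts 1/10 s, in which the tool goes at most 50 mm and 8.59 degrees, less where a joint would pass 70% of its speed; a pose out of reach is approached as far as the arm can. A call with a gripper value outside its range is refused whole. The fingers move at their own pace and stop on an object; "squeeze" is the grip in N (left out, the last holds). Time passes only in rows, so rows that repeat a pose let the fingers close. It gives the time, the measured TCP pose, the force, the opening and the grip force at its end, in the units of the state.
- readout.sense(): the state, without advancing time (a new reading comes with each control period).
- grab_frame(name): name is "side" or "top"; returns (picture, depth): 384x512x3 uint8, blue, green, red; 384x512 float32, m along the optical axis (not along the pixel's ray), 0 where there is no reading.
- get_calibration(name): a dict with "mtx" (3x3 intrinsics, pixels), "k1" (the pictures are not rectified: a ray, as slopes to the right and down, at radius r is drawn at 1 + k1 r^2 times it, then the intrinsics apply), "position" and "attitude" of the camera in the world. Camera axes: x right, y down, z forward; pixel columns grow to the right and rows downward; lengths in m; the calibration is good to about 2 mm. A picture is of the moment at which its call begins. get_calibration takes no time and is no camera call.
- ctrl.finish_job(): hands the job in; it is judged then, once.
The state is a dict: "time": time; "joint_pos": joint angles; "dq": joint speeds; "joint_torque": joint torques, N m; "tcp_pos": TCP position; "eef_rot": TCP orientation; "force": force on the tool from outside, world axes, zero at the start; "moment": the same for the moment, N m; "gripper_width": finger opening in m; "grasp_force": force on a finger pad.
Only numpy, scipy, OpenCV 4.12 (cv2) and the standard library are available. Lean on these libraries where they do the work, as an engineer would, in place of code of your own. Each camera call takes 0.05 s, during which the arm holds its last target. There are 200 camera calls.

## Working session

There is one attempt and no reset: what is moved stays moved. The work goes in short steps, Python scripts to look and compute and a tool call to move; the robot and the scene stay as the last step left them, time stands still between calls to the robot, and variables do not carry over. Pictures are saved under pics/ and viewed, at most 10 in all, crops included, and the job is handed in when it is done.

Besides the shell and the picture viewer there is one more tool, called as name(argument=value, ...), one argument or row to a line, values as JSON. apply_moves: Moves the arm, as the interface text tells. Its arguments: {"type":"object","properties":{"steps":{"type":"array"},"squeeze":{"type":"number"}},"required":["steps"]}

```bash
mkdir -p pics; cat > h.py <<'E'
import numpy as np, cv2
from plant import readout, grab_frame, get_calibration, ctrl
def snap(n,f):
    im,d=grab_frame(n); cv2.imwrite(f'pics/{f}.png',im); np.save(f'pics/{f}.npy',d); return im,d
def rays(n,uv):
    c=get_calibration(n); K=np.array(c['mtx']); R=np.array(c['attitude'])
    uv=np.atleast_2d(np.asarray(uv,float))
    s=cv2.undistortPoints(uv[:,None],K,np.array([c['k1'],0,0,0.]))[:,0]
    return np.array(c['position']),np.c_[s,np.ones(len(s))]@R.T
def plane(n,uv,z):
    o,r=rays(n,uv); return o+r*((z-o[2])/r[:,2])[:,None]
def depthpts(n,uv,d):
    o,r=rays(n,uv); uv=np.atleast_2d(uv).astype(int); return o+r*d[uv[:,1],uv[:,0]][:,None]
E
python3 - <<'E'
from h import *
for n in('side','top'):
    c=get_calibration(n);print(n,c['position'],np.round(c['attitude'],3).tolist(),c['mtx'],c['k1']); 
a,_=snap('side','s0');b,_=snap('top','t0')
print(readout.sense(),ctrl.finger_overhang)
E
```

```text
side [-0.10402682  0.60655887  0.96467308] [[-0.709, -0.475, 0.521], [-0.705, 0.485, -0.517], [-0.007, -0.734, -0.679]] [[381.72170953   0.         254.8738899 ]
 [  0.         381.72170953 193.18086455]
 [  0.           0.           1.        ]] -0.0017613440483000798
top [ 0.29193233 -0.02632375  1.53426798] [[-0.01, -0.982, 0.188], [-1.0, 0.007, -0.019], [0.017, -0.189, -0.982]] [[454.29641353   0.         252.31765433]
 [  0.         454.29641353 194.13774013]
 [  0.           0.           1.        ]] -0.0363982195013884
{'time': 0.1, 'joint_pos': array([ 1.17128037,  0.70700211, -0.02761559,  1.48489628,  0.02202837,
        0.95090378, -0.07550094]), 'dq': array([-0.0004788 , -0.00214979,  0.00146625,  0.00162493, -0.00128586,
       -0.00080198, -0.00120349]), 'joint_torque': array([ 2.06044468e-03, -8.84296417e+01,  1.23666577e+00, -2.36458075e+01,
        1.70297537e-02,  5.04661642e-03, -3.82044084e-05]), 'tcp_pos': array([ 0.20131084, -0.53840611,  0.2529096 ]), 'eef_rot': array([[ 9.36659500e-01,  3.50241130e-01, -3.63323626e-04],
       [ 3.50241315e-01, -9.36659133e-01,  8.30303885e-04],
       [-4.95038208e-05, -9.04962966e-04, -9.99999589e-01]]), 'force': array([-0.11177391, -0.08126323, -0.07157623]), 'moment': array([0.03194146, 0.00058603, 0.00178057]), 'grasp_force': 0.0, 'gripper_width': 0.08554400713276887} 0.022
```

View pics/s0.png

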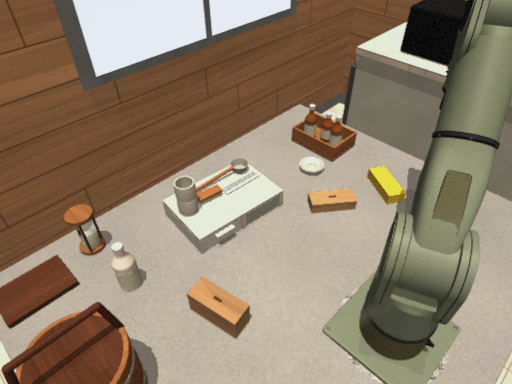

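View pics/t0.png

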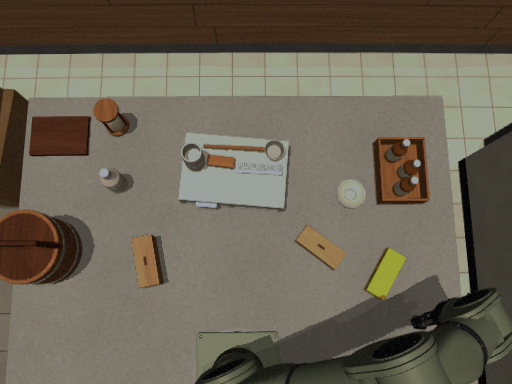

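The side view shows the low box at about (332,200) and the tall one at (218,305). The top view shows the low box at (320,247) and the tall one at (146,260). The bin lip is at (207,205) in the top view, so the bin fills the left bay and the right bay (lower y) is open. The shelf's front edge runs from about (180,200) to (285,208).

```bash
python3 - <<'E'
from h import *
def box(n,f,roi):
    im=cv2.imread(f'pics/{f}.png');d=np.load(f'pics/{f}.npy')
    x0,y0,x1,y1=roi; v,u=np.mgrid[y0:y1,x0:x1]; uv=np.c_[u.ravel(),v.ravel()]
    P=depthpts(n,uv,d); hsv=cv2.cvtColor(im,cv2.COLOR_BGR2HSV)[uv[:,1],uv[:,0]]
    return uv,P,hsv
for n,f,roi in(('top','t0',(285,215,355,280)),('side','s0',(298,180,365,220))):
    uv,P,h=box(n,f,roi)
    bam=(h[:,1]>90)&(h[:,0]<25)
    t=bam&(P[:,2]>.03)
    print(n,'box n',t.sum(),'z',np.percentile(P[t,2],[5,50,95]))
    zt=np.median(P[t,2]); t&=abs(P[:,2]-zt)<.008
    Q=plane(n,uv[t],zt)[:,:2].astype(np.float32)
    r=cv2.minAreaRect(Q*1000); print(r)
    print('table z',np.median(P[~bam,2]))
# shelf
for n,f,roi in(('top','t0',(170,125,300,225)),('side','s0',(155,160,295,250))):
    uv,P,h=box(n,f,roi)
    t=(h[:,1]<60)&(abs(P[:,2]-.072)<.008)
    zt=np.median(P[t,2]); Q=P[t,:2]
    Q=plane(n,uv[t],zt)[:,:2]
    # front edge: min x for each y bin
    ys=np.arange(Q[:,1].min()+.02,Q[:,1].max()-.02,.006)
    E=np.array([[y,np.min(Q[abs(Q[:,1]-y)<.004,0])] for y in ys])
    E=E[[len(E)*0+i for i in range(len(E))]]
    E=E[abs(E[:,1]-np.median(E[:,1]))<.03]
    p=np.polyfit(E[:,0],E[:,1],1)
    for _ in range(3):
        res=E[:,1]-np.polyval(p,E[:,0]); E=E[abs(res)<max(.003,1.5*res.std())]; p=np.polyfit(E[:,0],E[:,1],1)
    a=np.arctan(p[0]); print(n,'shelf z',zt,'front line',p,'yaw deg',-np.degrees(a),len(E))
    yv=np.array([-np.sin(-a)*1,np.cos(a)]); yv=np.array([np.sin(a),np.cos(a)])
    xv=np.array([np.cos(a),-np.sin(a)]); s=Q@yv; xx=Q@xv; x0=np.median(E[:,1]*xv[0]+E[:,0]*xv[1])
    m=(xx-x0>.02)&(xx-x0<.08); lo,hi=np.percentile([1],0),0
    bs=[(s[m&(abs(xx-x0-k)<.006)].min(),s[m&(abs(xx-x0-k)<.006)].max()) for k in(.03,.04,.05,.06,.07)]
    print(np.round(bs,4).tolist())
    lo,hi=np.median(bs,0); c=(lo+hi)/2; print('width',hi-lo,'origin',x0*xv+c*yv,'mouth R',x0*xv+(c-.083)*yv,'xv',xv)
    print('minrect',cv2.minAreaRect((Q*1000).astype(np.float32)))
E
```

```text
top box n 983 z [0.03726278 0.04291506 0.04832584]
((400.10064697265625, -277.52044677734375), (157.74620056152344, 66.67546844482422), 52.059749603271484)
table z 0.0009408963550177063
side box n 693 z [0.03274003 0.04132665 0.04472455]
((396.5151062011719, -270.206787109375), (161.4375457763672, 75.26052856445312), 52.00950241088867)
table z -0.00018334509982759206
top shelf z 0.07231378928287435 front line [0.09473192 0.53960493] yaw deg -5.411589890485798 55
[[-0.1058, 0.2403], [-0.1051, 0.2407], [-0.1069, 0.2394], [-0.1069, 0.2405], [-0.1062, 0.2405]]
width 0.34675814541977346 origin [0.5410916  0.01619375] mouth R [ 0.5332639  -0.06643631] xv [ 0.99554291 -0.0943097 ]
minrect ((654.2285766601562, 5.3412017822265625), (347.7535400390625, 231.8030242919922), 84.70773315429688)
side shelf z 0.07163128674034136 front line [0.09100509 0.53408618] yaw deg -5.199884264208585 55
[[-0.1039, 0.2445], [-0.1021, 0.2446], [-0.1039, 0.2449], [-0.1021, 0.2427], [-0.1038, 0.2452]]
width 0.3484858686800937 origin [0.53613424 0.02189582] mouth R [ 0.5286119 -0.0607626] xv [ 0.99588458 -0.09063057]
minrect ((651.4478149414062, 11.578567504882812), (350.6679992675781, 236.27381896972656), 84.72126007080078)
```

apply_moves(
  steps=[
    {"dp": [1.0,1.3,-0.6],"angular": [0,0,7],"claw": 100},
    {"dp": [2.0,2.6,-1.2],"angular": [0,0,14],"claw": 100},
    {"dp": [3.0,4.0,-1.8],"angular": [0,0,21],"claw": 100},
    {"dp": [3.8,5.1,-2.2],"angular": [0,0,27],"claw": 100},
    {"dp": [4.3,5.8,-2.5],"angular": [0,0,31.5],"claw": 100},
    {"dp": [4.3,5.8,-2.5],"angular": [0,0,31.5],"claw": 100},
    {"dp": [4.3,5.8,-2.5],"angular": [0,0,31.5],"claw": 100},
    {"dp": [4.3,5.8,-2.5],"angular": [0,0,31.5],"claw": 100},
    {"dp": [4.3,5.8,-2.5],"angular": [0,0,31.5],"claw": 100},
  ],
)

```text
time: 1.0
tcp_pos: [0.3727, -0.3076, 0.1535]
eef_rot: [[0.617, 0.787, -0.0], [0.787, -0.617, -0.001], [-0.001, 0.0, -1.0]]
force: [-0.3, -0.5, -0.3]
gripper_width: 0.0857
grasp_force: 0.0
```

```bash
python3 - <<'E'
from h import *
a,d=snap('side','s1');b,_=snap('top','t1')
cv2.imwrite('pics/m1.png',np.hstack([cv2.resize(a[120:280,260:460],(400,320)),cv2.resize(b[180:340,240:440],(400,320))]))
s=readout.sense();print(s['time'],s['tcp_pos'],s['eef_rot'].round(3).tolist(),s['force'])
# unoccluded measurements of tall box as camera-consistency check are not needed
E
```

```text
1.1 [ 0.37259068 -0.3078189   0.15356512] [[0.617, 0.787, 0.0], [0.787, -0.617, -0.001], [-0.0, 0.0, -1.0]] [ 0.16388278 -0.8756303   0.89943847]
```

View pics/m1.png

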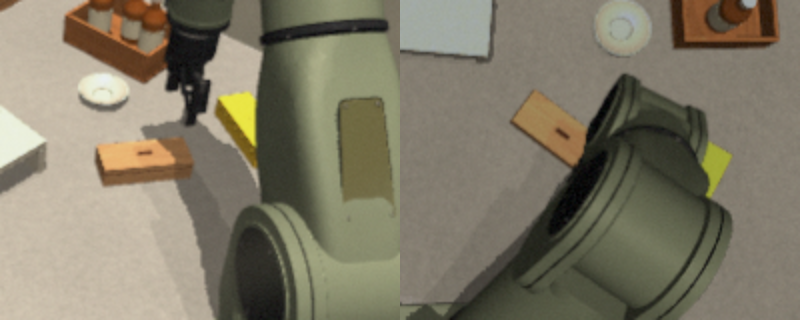

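The gripper hangs over the rear half of the low box: side crop fingertip is near (190,122), the box spans (97–192,140–183). I'll compare the fingertip pixel with the projection to check the camera offset.

```bash
python3 - <<'E'
from h import *
def proj(n,X):
    c=get_calibration(n);R=np.array(c['attitude']);p=(np.atleast_2d(X)-c['position'])@R
    s=p[:,:2]/p[:,2:];r2=(s**2).sum(1,keepdims=True);s=s*(1+c['k1']*r2);K=np.array(c['mtx']);return s*[K[0,0],K[1,1]]+K[:2,2]
s=readout.sense();R=s['eef_rot'];t=s['tcp_pos']
im=cv2.imread('pics/s1.png').copy()
for k in(-.05,.05):
    for ov in(.009,.022): print(k,ov,proj('side',t+R@[0,k,ov]))
for k in(-.0425,.0425):
    p=proj('side',t+R@[0,k,.009])[0]; cv2.circle(im,tuple(int(round(v)) for v in p),1,(0,0,255),-1)
# box outline top from average
for c,col in(((.400,-.2775),(255,0,0)),((.3965,-.270),(0,255,0))):
    u=np.array([np.cos(.9086),np.sin(.9086)]);v=np.array([-u[1],u[0]])
    C=[np.r_[np.array(c)+a*.08*u+b*.033*v,.042] for a,b in((1,1),(1,-1),(-1,-1),(-1,1))]
    for p in proj('side',C): cv2.circle(im,tuple(int(round(v)) for v in p),1,col,-1)
cv2.imwrite('pics/c1.png',cv2.resize(im[140:240,290:410],(720,600),interpolation=0))
E
```

```text
-0.05 0.009 [[352.86808035 182.72251218]]
-0.05 0.022 [[352.20443891 185.70839056]]
0.05 0.009 [[343.89062432 163.74577016]]
0.05 0.022 [[343.32352353 166.69374747]]
```

View pics/c1.png

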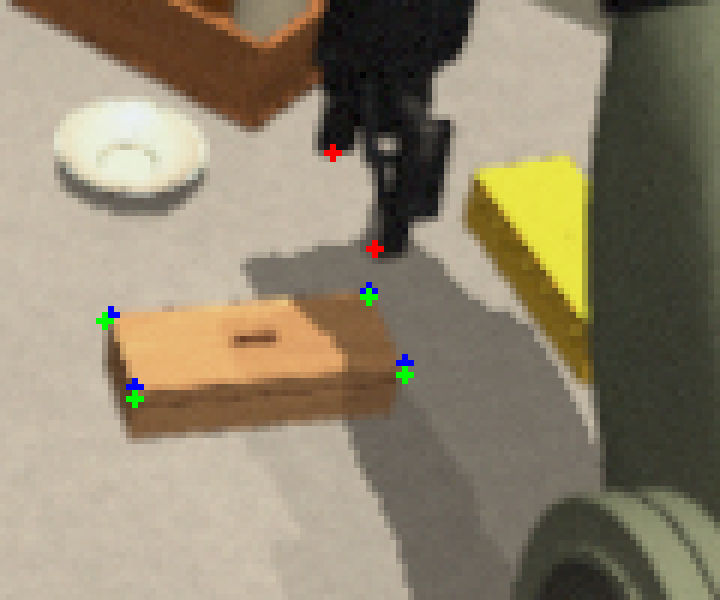

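The fingertips project within about 2–3 px of where they appear, and the top view's box corners (blue) fit the box in the side view. I'll descend and grip.

apply_moves(
  steps=[
    {"dp": [0.05,0,-1.0],"angular": [0,0,0],"claw": 100},
    {"dp": [0.05,0,-2.0],"angular": [0,0,0],"claw": 100},
    {"dp": [0.05,0,-2.6],"angular": [0,0,0],"claw": 100},
    {"dp": [0.05,0,-3.0],"angular": [0,0,0],"claw": 100},
    {"dp": [0.05,0,-3.0],"angular": [0,0,0],"claw": 100},
  ],
)

```text
time: 1.6
tcp_pos: [0.3743, -0.307, 0.0319]
eef_rot: [[0.617, 0.787, -0.002], [0.787, -0.617, 0.001], [-0.0, -0.002, -1.0]]
force: [-1.0, 0.9, 0.3]
gripper_width: 0.0853
grasp_force: 0.0
```

apply_moves(
  steps=[
    {"dp": [0,0,0],"angular": [0,0,0],"claw": 60},
    {"dp": [0,0,0],"angular": [0,0,0],"claw": 60},
    {"dp": [0,0,0],"angular": [0,0,0],"claw": 60},
    {"dp": [0,0,0],"angular": [0,0,0],"claw": 60},
    {"dp": [0,0,0],"angular": [0,0,0],"claw": 60},
    {"dp": [0,0,0],"angular": [0,0,0],"claw": 60},
  ],
  squeeze=40,
)

```text
time: 2.2
tcp_pos: [0.3756, -0.3074, 0.0345]
eef_rot: [[0.616, 0.788, 0.001], [0.788, -0.616, -0.002], [-0.0, 0.002, -1.0]]
force: [-0.6, -2.3, 9.5]
gripper_width: 0.0651
grasp_force: 45.6
```

apply_moves(
  steps=[
    {"dp": [0,0,0.3],"angular": [0,0,0],"claw": 60},
    {"dp": [0,0.2,0.7],"angular": [0,0,-2],"claw": 60},
    {"dp": [0,0.8,0.7],"angular": [0,0,-8],"claw": 60},
    {"dp": [0,1.6,0.7],"angular": [0,0,-15],"claw": 60},
    {"dp": [0,2.4,0.7],"angular": [0,0,-22],"claw": 60},
    {"dp": [0.1,3.2,0.7],"angular": [0,0,-29],"claw": 60},
    {"dp": [0.3,4.0,0.7],"angular": [0,0,-36],"claw": 60},
    {"dp": [0.5,4.8,0.7],"angular": [0,0,-43],"claw": 60},
    {"dp": [0.7,5.6,0.7],"angular": [0,0,-50],"claw": 60},
    {"dp": [0.8,6.1,0.7],"angular": [0,0,-55],"claw": 60},
    {"dp": [0.8,6.35,0.7],"angular": [0,0,-57],"claw": 60},
    {"dp": [0.8,6.35,0.7],"angular": [0,0,-57.2],"claw": 60},
    {"dp": [0.8,6.35,0.7],"angular": [0,0,-57.2],"claw": 60},
  ],
  squeeze=60,
)

```text
time: 3.5
tcp_pos: [0.4076, -0.0529, 0.0619]
eef_rot: [[0.996, -0.09, 0.001], [-0.09, -0.996, 0.0], [0.001, -0.001, -1.0]]
force: [0.8, 0.1, -3.1]
gripper_width: 0.0647
grasp_force: 69.6
```

```bash
python3 - <<'E'
from h import *
a,d=snap('side','s2');b,_=snap('top','t2')
cv2.imwrite('pics/m2.png',np.hstack([cv2.resize(a[140:300,150:350],(400,320)),cv2.resize(b[120:280,150:350],(400,320))]))
s=readout.sense();print(s['time'],s['tcp_pos'],s['joint_pos'].round(2))
E
```

```text
3.6 [ 0.40739679 -0.05334221  0.06160333] [ 0.05  0.9   0.01  2.24 -0.59  0.01 -1.02]
```

View pics/m2.png

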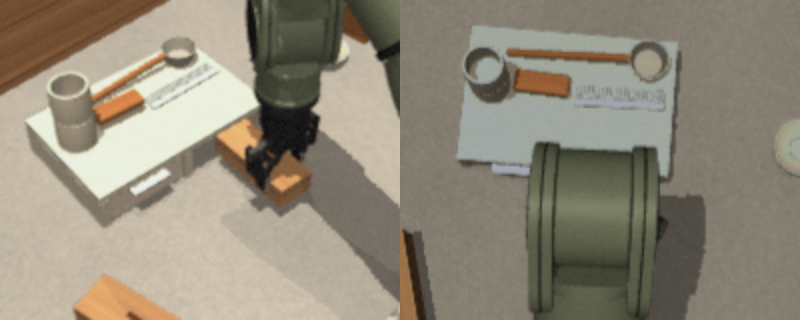

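The box is held level, pointing at the open bay (side crop (265,160)). Joint 6 is at its lower limit though, so the tool cannot get lower this close to the base. I'll set the box down to the right and regrip near its middle, then go on from there.

apply_moves(
  steps=[
    {"dp": [0,-0.8,0],"angular": [0,0,0],"claw": 60},
    {"dp": [0,-1.7,0],"angular": [0,0,0],"claw": 60},
    {"dp": [-0.1,-2.6,0],"angular": [0,0,0],"claw": 60},
    {"dp": [-0.2,-3.5,0],"angular": [0,0,0],"claw": 60},
    {"dp": [-0.3,-4.2,0],"angular": [0,0,0],"claw": 60},
    {"dp": [-0.3,-4.2,-0.3],"angular": [0,0,0],"claw": 60},
    {"dp": [-0.3,-4.2,-0.55],"angular": [0,0,0],"claw": 60},
    {"dp": [-0.3,-4.2,-0.67],"angular": [0,0,0],"claw": 60},
    {"dp": [-0.3,-4.2,-0.67],"angular": [0,0,0],"claw": 60},
  ],
)

```text
time: 4.5
tcp_pos: [0.3952, -0.2204, 0.0343]
eef_rot: [[0.996, -0.09, -0.0], [-0.09, -0.996, 0.0], [-0.0, -0.0, -1.0]]
force: [0.4, -0.0, -2.6]
gripper_width: 0.0647
grasp_force: 71.7
```

apply_moves(
  steps=[
    {"dp": [0,0,-0.03],"angular": [0,0,0],"claw": 60},
    {"dp": [0,0,-0.03],"angular": [0,0,0],"claw": 100},
    {"dp": [0,0,-0.03],"angular": [0,0,0],"claw": 100},
    {"dp": [0,0,-0.03],"angular": [0,0,0],"claw": 100},
    {"dp": [0,0,-0.03],"angular": [0,0,0],"claw": 100},
    {"dp": [0.4,-0.04,-0.03],"angular": [0,0,0],"claw": 100},
    {"dp": [0.8,-0.07,-0.03],"angular": [0,0,0],"claw": 100},
    {"dp": [1.12,-0.1,-0.03],"angular": [0,0,0],"claw": 100},
    {"dp": [1.12,-0.1,-0.03],"angular": [0,0,0],"claw": 100},
    {"dp": [1.12,-0.1,-0.03],"angular": [0,0,0],"claw": 60},
    {"dp": [1.12,-0.1,-0.03],"angular": [0,0,0],"claw": 60},
    {"dp": [1.12,-0.1,-0.03],"angular": [0,0,0],"claw": 60},
    {"dp": [1.12,-0.1,-0.03],"angular": [0,0,0],"claw": 60},
    {"dp": [1.12,-0.1,-0.03],"angular": [0,0,0],"claw": 60},
    {"dp": [1.12,-0.1,-0.03],"angular": [0,0,0],"claw": 60},
  ],
)

```text
time: 6.0
tcp_pos: [0.4394, -0.2246, 0.0335]
eef_rot: [[0.996, -0.091, -0.0], [-0.091, -0.996, 0.0], [-0.0, -0.0, -1.0]]
force: [-0.8, 1.9, 7.9]
gripper_width: 0.0648
grasp_force: 66.3
```

apply_moves(
  steps=[
    {"dp": [0,0,0.2],"angular": [0,0,0],"claw": 60},
    {"dp": [-0.1,0.5,0.2],"angular": [0,0,0],"claw": 60},
    {"dp": [-0.1,1.4,0.2],"angular": [0,0,0],"claw": 60},
    {"dp": [-0.1,2.4,0.2],"angular": [0,0,0],"claw": 60},
    {"dp": [0,3.4,0.2],"angular": [0,0,0],"claw": 60},
    {"dp": [0,4.0,0.2],"angular": [0,0,0],"claw": 60},
    {"dp": [0,4.2,0.15],"angular": [0,0,0],"claw": 60},
    {"dp": [0,4.2,0.05],"angular": [0,0,0],"claw": 60},
    {"dp": [0,4.2,0.05],"angular": [0,0,0],"claw": 60},
  ],
)

```text
time: 6.9
tcp_pos: [0.4399, -0.0577, 0.035]
eef_rot: [[0.996, -0.092, -0.0], [-0.092, -0.996, -0.001], [-0.0, 0.001, -1.0]]
force: [0.7, -1.7, -3.2]
gripper_width: 0.0649
grasp_force: 67.9
```

```bash
python3 - <<'E'
from h import *
a,d=snap('side','s3');b,_=snap('top','t3')
cv2.imwrite('pics/m3.png',cv2.resize(a[150:260,170:320],(750,550),interpolation=cv2.INTER_CUBIC))
s=readout.sense();print(s['time'],s['tcp_pos'],s['joint_pos'].round(2),s['force'])
E
```

```text
7.0 [ 0.43998799 -0.05783994  0.0352409 ] [ 0.03  0.96  0.04  2.13 -0.58  0.06 -1.02] [-0.26817443 -0.50959158 -3.24864585]
```

View pics/m3.png

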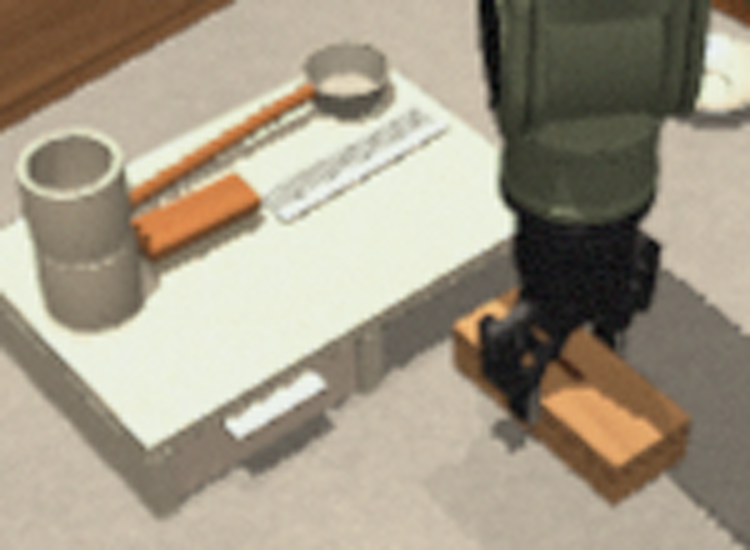

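The box (crop (455–690, 290–500)) is level and lined up in front of the right bay, clear of the lip at (275,400). I'll slide it in.

apply_moves(
  steps=[
    {"dp": [0.2,-0.02,0],"angular": [0,0,0],"claw": 60},
    {"dp": [0.5,-0.05,0],"angular": [0,0,0],"claw": 60},
    {"dp": [0.8,-0.07,0],"angular": [0,0,0],"claw": 60},
    {"dp": [1.1,-0.1,0],"angular": [0,0,0],"claw": 60},
    {"dp": [1.4,-0.13,0],"angular": [0,0,0],"claw": 60},
    {"dp": [1.7,-0.16,0],"angular": [0,0,0],"claw": 60},
    {"dp": [1.7,-0.16,-0.03],"angular": [0,0,0],"claw": 60},
    {"dp": [1.7,-0.16,-0.03],"angular": [0,0,0],"claw": 60},
  ],
)

```text
time: 7.8
tcp_pos: [0.5075, -0.0635, 0.0339]
eef_rot: [[0.996, -0.092, -0.001], [-0.092, -0.996, -0.0], [-0.001, 0.0, -1.0]]
force: [0.1, -0.1, -3.8]
gripper_width: 0.0648
grasp_force: 68.0
```

apply_moves(
  steps=[
    {"dp": [0,0,-0.02],"angular": [0,0,0],"claw": 100},
    {"dp": [0,0,-0.02],"angular": [0,0,0],"claw": 100},
    {"dp": [0,0,0],"angular": [0,0,0],"claw": 100},
    {"dp": [0,0,0],"angular": [0,0,0],"claw": 100},
    {"dp": [-0.4,0.04,0],"angular": [0,0,0],"claw": 100},
    {"dp": [-0.9,0.08,0],"angular": [0,0,0],"claw": 100},
    {"dp": [-1.3,0.12,0],"angular": [0,0,0],"claw": 100},
    {"dp": [-1.5,0.14,0],"angular": [0,0,0],"claw": 100},
    {"dp": [-1.5,0.14,0],"angular": [0,0,0],"claw": 100},
    {"dp": [-1.5,0.14,0],"angular": [0,0,0],"claw": 60},
    {"dp": [-1.5,0.14,0],"angular": [0,0,0],"claw": 60},
    {"dp": [-1.5,0.14,0],"angular": [0,0,0],"claw": 60},
    {"dp": [-1.5,0.14,0],"angular": [0,0,0],"claw": 60},
    {"dp": [-1.5,0.14,0],"angular": [0,0,0],"claw": 60},
    {"dp": [-1.5,0.14,0],"angular": [0,0,0],"claw": 60},
  ],
)

```text
time: 9.3
tcp_pos: [0.4489, -0.0574, 0.0343]
eef_rot: [[0.996, -0.091, 0.001], [-0.091, -0.996, -0.0], [0.001, 0.0, -1.0]]
force: [-0.7, 0.3, 9.6]
gripper_width: 0.0647
grasp_force: 65.0
```

apply_moves(
  steps=[
    {"dp": [0.2,-0.02,0.02],"angular": [0,0,0],"claw": 60},
    {"dp": [0.5,-0.05,0.02],"angular": [0,0,0],"claw": 60},
    {"dp": [0.8,-0.07,0.02],"angular": [0,0,0],"claw": 60},
    {"dp": [1.1,-0.1,0.02],"angular": [0,0,0],"claw": 60},
    {"dp": [1.4,-0.13,0.02],"angular": [0,0,0],"claw": 60},
    {"dp": [1.5,-0.14,0.02],"angular": [0,0,0],"claw": 60},
    {"dp": [1.5,-0.14,0],"angular": [0,0,0],"claw": 60},
  ],
)

```text
time: 10.0
tcp_pos: [0.5092, -0.0628, 0.0343]
eef_rot: [[0.996, -0.09, 0.002], [-0.09, -0.996, -0.0], [0.002, 0.0, -1.0]]
force: [2.2, 1.9, 21.2]
gripper_width: 0.0647
grasp_force: 69.6
```

```bash
python3 - <<'E'
from h import *
a,d=snap('side','s4')
cv2.imwrite('pics/m4.png',cv2.resize(a[150:260,170:320],(750,550),interpolation=cv2.INTER_CUBIC))
E
```

```text
(no output)
```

View pics/m4.png

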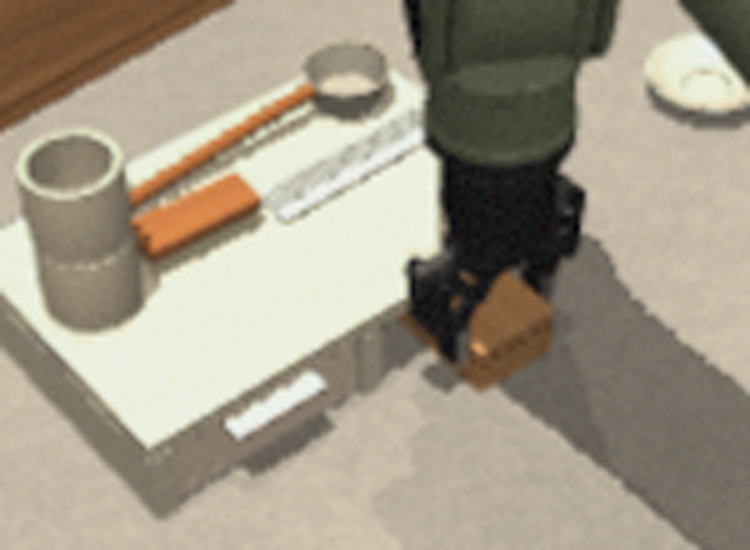

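The box is about two thirds in; its rear end still shows around crop (510,330). I'll release, back off, half close the fingers and push on the rear end.

apply_moves(
  steps=[
    {"dp": [0,0,0.03],"angular": [0,0,0],"claw": 100},
    {"dp": [0,0,0.03],"angular": [0,0,0],"claw": 100},
    {"dp": [0,0,0.03],"angular": [0,0,0],"claw": 100},
    {"dp": [0,0,0.03],"angular": [0,0,0],"claw": 100},
    {"dp": [-0.4,0.04,0.03],"angular": [0,0,0],"claw": 100},
    {"dp": [-0.9,0.08,0.03],"angular": [0,0,0],"claw": 100},
    {"dp": [-1.35,0.12,0.03],"angular": [0,0,0],"claw": 100},
    {"dp": [-1.45,0.13,0.03],"angular": [0,0,0],"claw": 100},
    {"dp": [-1.45,0.13,0.03],"angular": [0,0,0],"claw": 100},
    {"dp": [-1.45,0.13,0.03],"angular": [0,0,0],"claw": 35},
    {"dp": [-1.45,0.13,0.03],"angular": [0,0,0],"claw": 35},
    {"dp": [-1.45,0.13,0.03],"angular": [0,0,0],"claw": 35},
    {"dp": [-1.45,0.13,0.03],"angular": [0,0,0],"claw": 35},
    {"dp": [-1.45,0.13,0.03],"angular": [0,0,0],"claw": 35},
  ],
  squeeze=30,
)

```text
time: 11.45
tcp_pos: [0.4503, -0.0577, 0.0353]
eef_rot: [[0.996, -0.091, 0.0], [-0.091, -0.996, 0.0], [0.0, -0.0, -1.0]]
force: [-0.3, -0.5, 0.5]
gripper_width: 0.03
grasp_force: 0.0
```

```bash
python3 - <<'E'
from h import *
a,d=snap('side','s5')
cv2.imwrite('pics/m5.png',cv2.resize(a[150:260,170:320],(750,550),interpolation=cv2.INTER_CUBIC))
s=readout.sense();print(s['tcp_pos'],s['force'],s['gripper_width'])
E
```

```text
[ 0.45021705 -0.05772429  0.03525038] [ 0.05675525 -0.47639149  0.27385546] 0.030261988390043994
```

View pics/m5.png

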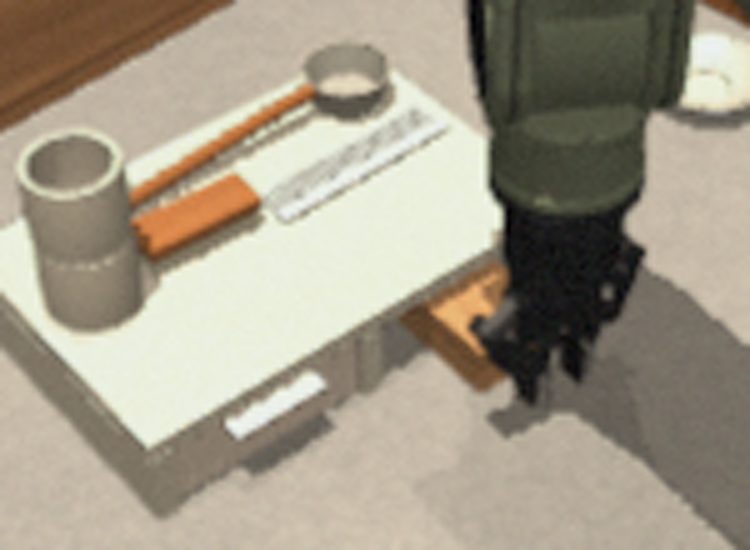

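The box's rear stands free at crop (485,370), with the half-closed fingers (530,390) behind it. I'll push.

apply_moves(
  steps=[
    {"dp": [0.2,-0.02,0],"angular": [0,0,0],"claw": 35},
    {"dp": [0.4,-0.04,0],"angular": [0,0,0],"claw": 35},
    {"dp": [0.55,-0.05,0],"angular": [0,0,0],"claw": 35},
    {"dp": [0.7,-0.065,0],"angular": [0,0,0],"claw": 35},
    {"dp": [0.85,-0.08,0],"angular": [0,0,0],"claw": 35},
    {"dp": [1.0,-0.09,0],"angular": [0,0,0],"claw": 35},
    {"dp": [1.15,-0.105,0],"angular": [0,0,0],"claw": 35},
    {"dp": [1.25,-0.115,0],"angular": [0,0,0],"claw": 35},
    {"dp": [1.3,-0.12,0],"angular": [0,0,0],"claw": 35},
  ],
)

```text
time: 12.4
tcp_pos: [0.5024, -0.0625, 0.0352]
eef_rot: [[0.996, -0.091, -0.0], [-0.091, -0.996, 0.0], [-0.0, -0.0, -1.0]]
force: [-4.8, 0.4, 3.0]
gripper_width: 0.0298
grasp_force: 2.1
```

apply_moves(
  steps=[
    {"dp": [0.05,-0.005,0],"angular": [0,0,0],"claw": 35},
    {"dp": [0.1,-0.01,0],"angular": [0,0,0],"claw": 35},
    {"dp": [0.1,-0.01,0],"angular": [0,0,0],"claw": 35},
  ],
)

```text
time: 12.7
tcp_pos: [0.5066, -0.0631, 0.0353]
eef_rot: [[0.996, -0.091, 0.001], [-0.091, -0.996, -0.0], [0.001, 0.0, -1.0]]
force: [-0.6, -0.7, -0.3]
gripper_width: 0.0302
grasp_force: 0.0
```

apply_moves(
  steps=[
    {"dp": [0.05,-0.005,0],"angular": [0,0,0],"claw": 35},
    {"dp": [0.1,-0.01,0],"angular": [0,0,0],"claw": 35},
    {"dp": [0.1,-0.01,0],"angular": [0,0,0],"claw": 35},
  ],
)

```text
time: 13.0
tcp_pos: [0.5105, -0.0634, 0.0353]
eef_rot: [[0.996, -0.091, 0.001], [-0.091, -0.996, -0.0], [0.001, 0.0, -1.0]]
force: [-0.1, -0.1, 0.1]
gripper_width: 0.03
grasp_force: 0.0
```

apply_moves(
  steps=[
    {"dp": [0.05,-0.005,0],"angular": [0,0,0],"claw": 35},
    {"dp": [0.1,-0.01,0],"angular": [0,0,0],"claw": 35},
    {"dp": [0.1,-0.01,0],"angular": [0,0,0],"claw": 35},
  ],
)

```text
time: 13.3
tcp_pos: [0.5146, -0.0638, 0.0353]
eef_rot: [[0.996, -0.091, 0.001], [-0.091, -0.996, -0.0], [0.001, -0.0, -1.0]]
force: [1.4, 0.3, -0.1]
gripper_width: 0.0302
grasp_force: 0.1
```

```bash
python3 - <<'E'
from h import *
a,d=snap('side','s6')
cv2.imwrite('pics/m6.png',cv2.resize(a[180:240,230:310],(800,600),interpolation=cv2.INTER_CUBIC))
s=readout.sense();print(s['tcp_pos'],s['force'],s['gripper_width'])
E
```

```text
[ 0.51452463 -0.06380572  0.03528085] [ 0.60883789 -0.21697513 -0.13261698] 0.02967386434547424
```

View pics/m6.png

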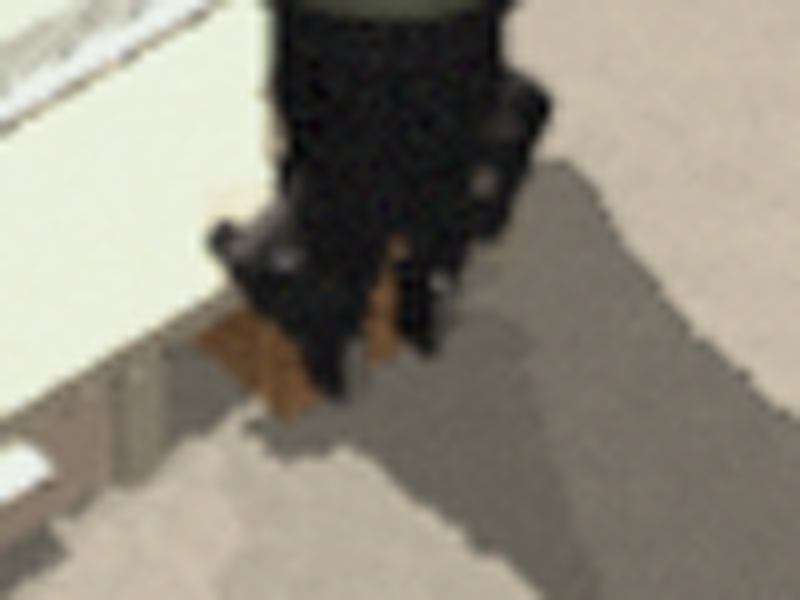

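The box still shows about 20–30 mm (side face (200,335)–(285,410)), so it isn't home yet. I'll keep going in small steps.

apply_moves(
  steps=[
    {"dp": [0.05,-0.005,0],"angular": [0,0,0],"claw": 35},
    {"dp": [0.1,-0.01,0],"angular": [0,0,0],"claw": 35},
    {"dp": [0.15,-0.015,0],"angular": [0,0,0],"claw": 35},
    {"dp": [0.15,-0.015,0],"angular": [0,0,0],"claw": 35},
  ],
)

```text
time: 13.75
tcp_pos: [0.5153, -0.0638, 0.0351]
eef_rot: [[0.996, -0.091, -0.011], [-0.091, -0.996, 0.003], [-0.011, -0.002, -1.0]]
force: [-35.3, 1.5, 26.1]
gripper_width: 0.0299
grasp_force: 17.9
```

apply_moves(
  steps=[
    {"dp": [0.04,-0.004,0],"angular": [0,0,0],"claw": 35},
    {"dp": [0.08,-0.008,0],"angular": [0,0,0],"claw": 35},
  ],
)

```text
time: 13.95
tcp_pos: [0.5155, -0.0638, 0.035]
eef_rot: [[0.996, -0.092, -0.017], [-0.092, -0.996, 0.005], [-0.017, -0.003, -1.0]]
force: [-64.1, 4.3, 49.6]
gripper_width: 0.0302
grasp_force: 32.4
```

Firm stop at x≈0.5155. I'll back off, raise and check.

apply_moves(
  steps=[
    {"dp": [-0.3,0.03,0],"angular": [0,0,0],"claw": 35},
    {"dp": [-0.8,0.07,0],"angular": [0,0,0],"claw": 35},
    {"dp": [-1.4,0.13,0.2],"angular": [0,0,0],"claw": 35},
    {"dp": [-1.5,-0.5,1.2],"angular": [0,0,0],"claw": 35},
    {"dp": [-1.5,-1.5,2.4],"angular": [0,0,0],"claw": 35},
    {"dp": [-1.5,-2.5,3.5],"angular": [0,0,0],"claw": 35},
    {"dp": [-1.5,-3.5,4],"angular": [0,0,0],"claw": 35},
    {"dp": [-1.5,-4.5,4],"angular": [0,0,0],"claw": 35},
    {"dp": [-1.5,-5.5,4],"angular": [0,0,0],"claw": 35},
    {"dp": [-1.5,-6.5,4],"angular": [0,0,0],"claw": 35},
    {"dp": [-1.5,-7,4],"angular": [0,0,0],"claw": 35},
    {"dp": [-1.5,-7,4],"angular": [0,0,0],"claw": 35},
  ],
)

```text
time: 15.15
tcp_pos: [0.4625, -0.3477, 0.1951]
eef_rot: [[0.996, -0.094, -0.0], [-0.094, -0.996, -0.002], [0.0, 0.002, -1.0]]
force: [0.5, 0.3, 0.6]
gripper_width: 0.03
grasp_force: 0.0
```

```bash
python3 - <<'E'
from h import *
a,d=snap('side','s7');b,dt=snap('top','t7')
cv2.imwrite('pics/m7.png',np.hstack([cv2.resize(a[170:270,200:300],(400,400),interpolation=cv2.INTER_CUBIC),cv2.resize(b[140:240,190:290],(400,400),interpolation=cv2.INTER_CUBIC)]))
c=np.array([np.cos(np.radians(-5.3)),np.sin(np.radians(-5.3))]);yv=np.array([-c[1],c[0]])
for n,im,dd,(x0,y0,x1,y1) in(('side',a,d,(230,190,300,240)),('top',b,dt,(235,195,300,230))):
    v,u=np.mgrid[y0:y1,x0:x1];uv=np.c_[u.ravel(),v.ravel()];h=cv2.cvtColor(im,cv2.COLOR_BGR2HSV)[uv[:,1],uv[:,0]]
    m=(h[:,1]>100)&(h[:,0]<25);print(n,m.sum())
    if m.sum()<5: continue
    P=depthpts(n,uv[m],dd);P=P[P[:,2]>.032]
    L=np.c_[(P[:,:2]-[.532,-.0646])@c,(P[:,:2]-[.532,-.0646])@yv,P[:,2]]
    print(np.percentile(L,[2,10,50,90,98],axis=0).round(4).tolist())
E
```

```text
side 232
[[-0.4494, -0.0287, 0.0327], [-0.0106, -0.0249, 0.0362], [-0.0023, 0.0052, 0.0406], [0.0092, 0.0324, 0.0435], [0.0122, 0.403, 0.6338]]
top 99
[[-0.009, -0.0336, 0.0337], [-0.0082, -0.0293, 0.0377], [-0.0019, -0.0028, 0.0417], [0.0023, 0.0229, 0.0561], [0.004, 0.0273, 0.0648]]
```

View pics/m7.png

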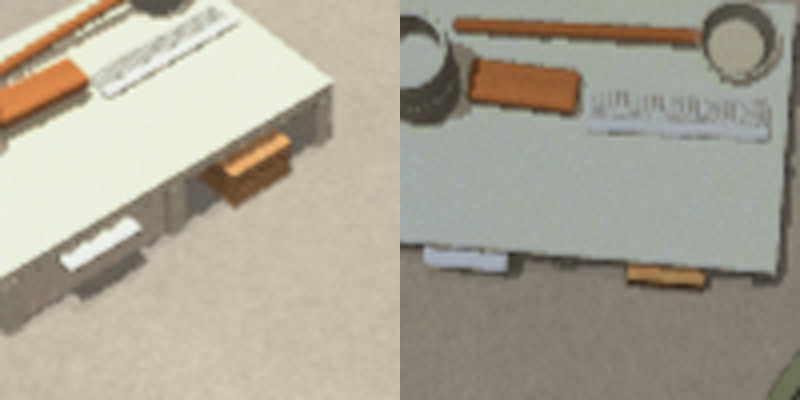

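The box's end stands parallel to the shelf edge with about 10 mm showing (top crop (628–705, 265–287); measured −9 to −11 mm), so it is home against the rail. The lip at (465,258) is unchanged, so the bin is shut.

```bash
python3 -c "
from plant import ctrl
print(ctrl.finish_job())"
```

```text
the job is handed in; nothing more can be done
None
```

The low box is pushed straight into the open right-hand bay until it met a firm stop at the rail, with about 10 mm showing in front of the shelf; it has been let go, the bin is shut, and the job is handed in at about 15 s.

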